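# Put the doming punches back in order of size

### The job

Stand the four steel doming punches upright on the felt pads of the dark wooden board, one in the middle of each pad, in order of head size with the smallest on the pad next to the brass bar and the largest at the black end. Never let a punch fall over, and leave the brass doming block, the amber jar and the mallet where they are.

Things in the scene. Friction and masses are not known exactly. Their poses are not given: they have to be found in the camera images.
- punch_26_center (a point): smallest of four loose polished-steel doming punches, standing upright on its flat 26 mm round foot: round head 26 mm in diameter with a low domed top, 52 mm tall in all, about 0.2 kg. Straight-sided head band from 20 to 44 mm above the foot, 26 mm shank below it. The point is on its axis half-way up (26 mm above the foot); z runs up the axis
- punch_34_center (a point): second smallest of four loose polished-steel doming punches, standing upright on its flat 26 mm round foot: round head 34 mm in diameter with a low domed top, 57 mm tall in all, about 0.3 kg. Straight-sided head band from 22 to 46 mm above the foot, 26 mm shank below it. The point is on its axis half-way up (29 mm above the foot); z runs up the axis
- punch_42_center (a point): second largest of four loose polished-steel doming punches, standing upright on its flat 26 mm round foot: round head 42 mm in diameter with a low domed top, 62 mm tall in all, about 0.45 kg. Straight-sided head band from 24 to 48 mm above the foot, 26 mm shank below it. The point is on its axis half-way up (31 mm above the foot); z runs up the axis
- punch_50_center (a point): largest of four loose polished-steel doming punches, standing upright on its flat 26 mm round foot: round head 50 mm in diameter with a low domed top, 66 mm tall in all, about 0.62 kg. Straight-sided head band from 26 to 50 mm above the foot, 26 mm shank below it. The point is on its axis half-way up (33 mm above the foot); z runs up the axis
- pad_1: fixed dark green felt disc, 48 mm across, 2 mm thick, on the dark wooden board; one of four in a straight row, 80 mm from centre to centre, pad_1 to pad_4 counted from the robot's left (+y) to its right. Origin at the centre of its underside, 12 mm above the bench; its top is 14 mm above the bench. y runs along the row, x across it, z up
- pad_2: fixed dark green felt disc, 48 mm across, 2 mm thick, on the dark wooden board; one of four in a straight row, 80 mm from centre to centre, pad_1 to pad_4 counted from the robot's left (+y) to its right. Origin at the centre of its underside, 12 mm above the bench; its top is 14 mm above the bench. y runs along the row, x across it, z up
- pad_3: fixed dark green felt disc, 48 mm across, 2 mm thick, on the dark wooden board; one of four in a straight row, 80 mm from centre to centre, pad_1 to pad_4 counted from the robot's left (+y) to its right. Origin at the centre of its underside, 12 mm above the bench; its top is 14 mm above the bench. y runs along the row, x across it, z up
- pad_4: fixed dark green felt disc, 48 mm across, 2 mm thick, on the dark wooden board; one of four in a straight row, 80 mm from centre to centre, pad_1 to pad_4 counted from the robot's left (+y) to its right. Origin at the centre of its underside, 12 mm above the bench; its top is 14 mm above the bench. y runs along the row, x across it, z up
- brass_stop: fixed yellow brass bar 60 x 20 x 20 mm lying across one end of the board, in line with the row, 58 mm from the centre of the nearest pad; it marks the end for the smallest punch. The other end has a bar of black rubber of the same size. Origin at the centre of its underside, 12 mm above the bench.
- board: fixed dark wooden board, 70 x 400 x 12 mm, its length along y; origin at the centre of its underside. Loose bystanders, well clear of punches and pads: a brass doming block (60 x 60 x 50 mm) beyond the far side of the board, an amber jar (56 mm across, 60 mm tall) out to the right (-y), a wooden mallet (lying, 42 mm high) out to the left (+y)
Mind the look-alikes: they are no part of the job. Leave any green or red look-alike of the part that bears punch_34_center alone.

How it is judged:
By the outcome, as a careful person would: the job done as asked, in the order asked, and still so for the second after the job is handed in, with the robot touching nothing.
It also fails if it takes over 106 s, if anything falls off the work surface, if the arm or the gripper's body presses on something with over 40 N, if the wrist force passes 120 N, or if a joint passes its speed limit or range.

### The arm

A 6-joint arm with a two-finger parallel gripper is mounted at the origin on the work surface. World frame = base frame: x ahead of the robot, y to its left, z up, the work surface at z = 0. Lengths are in m, angles in rad, forces in N, time in s.
With the tool pointing down it reaches from about 0.35 to 0.875 m from the base axis. Payload 4.2 kg.
Tool frame: the origin (TCP) lies midway between the tips of the shut fingers; the grasp point (between the pads) lies 19 mm behind it; z points along the fingers, y is the direction in which the jaws open and shut (so a half turn about z gives the same grasp; the last joint's range is limited). The gripper opens to 87 mm and grips with 3 to 60 N. Pads are 19 mm wide; open, the fingers measure 117 mm over their backs; the gripper's body (75 mm by 190 mm) begins 51 mm behind the grasp point.
Start: joints at [-0.985, 0.385, 0.008, 0, -1.194, -0.259], TCP at [0.201, -0.592, 0.223] pointing down, gripper open.
Joint ranges: [-3.14, 3.14], [-1.21, 2.06], [-1.07, 1.41], [-3.16, 2.05], [-2.99, -0.16], [-3.1, 3.1]. Speed limits (rad/s): [2.79, 2.79, 3.14, 3.14, 3.14, 3.14].

### API

Orientations are given as [roll, pitch, yaw] about the fixed x, y, z axes, in that order (R = Rz(yaw) Ry(pitch) Rx(roll)).
In Python, from bench import r gives the robot as it stands.
- The arm moves only by the tool arm_command, never from a script. Its argument "plan" is one flat list of numbers, 6 for each row, row after row: the shift along the tool's x, y, z in cm, then the turn, a rotation vector about the tool's x, y, z in units of 8 degrees (1.0 is 8 degrees). In form: [x, y, z, ax, ay, az, x, y, z, ax, ay, az, ...]. A call has 1 to 10 rows; each row is the pose to reach, as a shift and turn from the pose commanded when the call began, along the tool's axes at that moment; what a row does not reach only later rows make up. A row lasts 1/10 s, in which the tool goes at most 50 mm and 8.59 degrees, less where a joint would pass 70% of its speed; a pose out of reach is approached as far as the arm can. A call with a gripper value outside its range is refused whole. "claw" is the finger opening in cm, from 0 to 8.7, set as the call begins (left out, the last holds). The fingers move at their own pace and stop on an object; the grip force is fixed at half the most. Time passes only in rows, so rows that repeat a pose let the fingers close. It gives the time, the measured TCP pose, the force and the opening at its end, in the units of the state.
- r.sense(): the state, without advancing time (a new reading comes with each control period).
- r.read_camera(name): name is "scene" or "top" or "wrist"; returns a dict with "color" (480x640x3 uint8, red, green, blue), "range_z" (480x640 float32, m along the optical axis (not along the pixel's ray), 0 where there is no reading), "camera_matrix" (3x3 intrinsics, pixels), "T" (4x4, takes a point from camera to world coordinates). Camera axes: x right, y down, z forward; pixel columns grow to the right and rows downward; lengths in m; the calibration is good to about 2 mm. A picture is of the moment at which its call begins.
- r.job_done(): hands the job in, once; it reports no verdict.
The state is a dict: "clock": time; "joint_pos": joint angles; "qvel": joint speeds; "joint_efforts": joint torques, N m; "tcp_pos": TCP position; "ee_rot": TCP orientation; "wrist_force": force on the tool from outside, world axes, zero at the start; "moment": the same for the moment, N m; "width": opening from 0.0 (shut) to 1.0 (fully open).
Only numpy, scipy, OpenCV 4.12 (cv2) and the standard library are available. Lean on these libraries where they do the work, as an engineer would, in place of code of your own. Each camera call takes 0.05 s, during which the arm holds its last target.

## Working session

There is one attempt and no reset: what is moved stays moved. The work goes in short steps, Python scripts to look and compute and a tool call to move; the robot and the scene stay as the last step left them, time stands still between calls to the robot, and variables do not carry over. Pictures are saved under pics/ and viewed, and the job is handed in when it is done.

Besides the shell and the picture viewer there is one more tool, called after "Emit:" as a command line: name --argument value ..., lists and objects as JSON in quotes. arm_command: Moves the arm, as the interface text tells. Its arguments: {"type":"object","properties":{"plan":{"type":"array"},"claw":{"type":"number"}},"required":["plan"]}

```bash
mkdir -p pics; python3 - <<'E'
from bench import r
import cv2,pickle
print(r.sense())
for n in("scene","top","wrist"):
    c=r.read_camera(n); pickle.dump(c,open(f"{n}0.pkl","wb"))
    cv2.imwrite(f"pics/{n}0.png",c["color"][:,:,::-1]); print(n,c["camera_matrix"].tolist(),c["T"].round(4).tolist())
E
ls
```

```text
{'clock': 0.0, 'joint_pos': array([-9.85410111e-01,  3.85537731e-01,  6.61067387e-03, -5.19393709e-04,
       -1.19401486e+00, -2.58585179e-01]), 'qvel': array([ 0.00028627, -0.00039955,  0.00111996,  0.00199153, -0.00395073,
       -0.00054853]), 'joint_efforts': array([-1.26738973e-04, -3.90657306e+01,  1.87412131e+01,  4.21978757e+00,
        1.11231304e-02, -1.85868294e-04]), 'tcp_pos': array([ 0.20044598, -0.59133181,  0.22146203]), 'ee_rot': array([ 3.13939496e+00, -8.21601309e-05, -2.81498315e+00]), 'wrist_force': array([ 0.80439186,  0.43251957, -0.62299024]), 'moment': array([-0.00269055, -0.00016492,  0.00238575]), 'width': 1.0021408090273405}
scene [[481.06718027636475, 0.0, 321.4539567594252], [0.0, 481.06718027636475, 243.1461140863596], [0.0, 0.0, 1.0]] [[0.5563, 0.6848, -0.4707, 0.8884], [0.8308, -0.4689, 0.2997, -0.237], [-0.0155, -0.5578, -0.8298, 0.692], [0.0, 0.0, 0.0, 1.0]]
top [[555.3879906358515, 0.0, 313.96941294767146], [0.0, 555.3879906358515, 248.95870681973273], [0.0, 0.0, 1.0]] [[0.0242, -0.9904, 0.1359, 0.3999], [-0.9994, -0.0208, 0.0267, -0.0104], [-0.0237, -0.1365, -0.9904, 1.0455], [0.0, 0.0, 0.0, 1.0]]
wrist [[369.2581875717673, 0.0, 327.94172872129275], [0.0, 369.2581875717673, 240.48193332828575], [0.0, 0.0, 1.0]] [[-0.3203, 0.9069, 0.2736, 0.1251], [0.9473, 0.3059, 0.095, -0.6177], [0.0025, 0.2897, -0.9571, 0.3832], [0.0, 0.0, 0.0, 1.0]]
pics
scene0.pkl
top0.pkl
wrist0.pkl
```

View pics/top0.png

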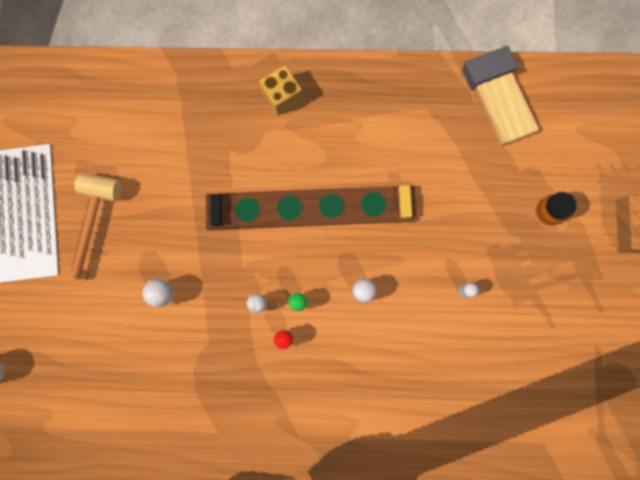

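View pics/scene0.png

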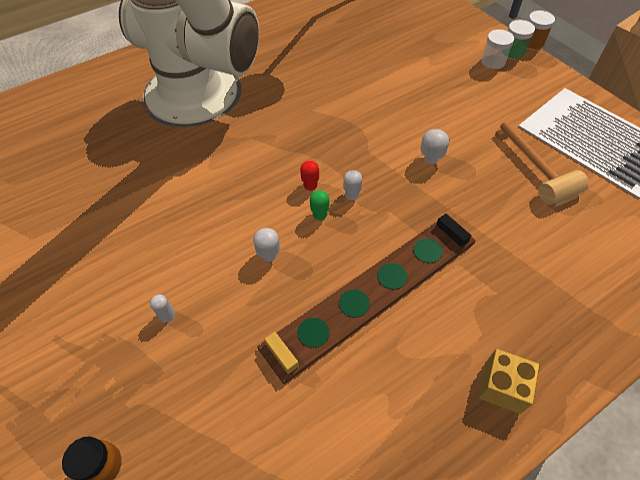

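```bash
cat > h.py <<'E'
import numpy as np,cv2,pickle
def ray(c,u,v,z):
    K=c["camera_matrix"];T=c["T"]
    d=T[:3,:3]@np.linalg.inv(K)@np.array([u,v,1.]);o=T[:3,3]
    return o+d*(z-o[2])/d[2]
def cloud(c):
    K=c["camera_matrix"];T=c["T"];Z=c["range_z"];v,u=np.mgrid[:480,:640]
    P=np.stack([(u-K[0,2])/K[0,0]*Z,(v-K[1,2])/K[1,1]*Z,Z],-1)
    return P@T[:3,:3].T+T[:3,3]
def proj(c,p):
    T=c["T"];q=T[:3,:3].T@(np.asarray(p)-T[:3,3]);q=c["camera_matrix"]@q;return q[:2]/q[2]
def pads(c):
    hsv=cv2.cvtColor(c["color"],cv2.COLOR_RGB2HSV)
    m=cv2.inRange(hsv,(65,100,40),(95,255,140))
    n,l,s,ce=cv2.connectedComponentsWithStats(m)
    return [(s[i,4],ce[i].round(1),ray(c,*ce[i],.014)) for i in range(1,n) if s[i,4]>120]
def steel(c,zmin=.012):
    hsv=cv2.cvtColor(c["color"],cv2.COLOR_RGB2HSV);P=cloud(c)
    m=((hsv[...,1]<60)&(hsv[...,2]>90)&(P[...,2]>zmin)&(P[...,2]<.12)&(c["range_z"]>0)).astype(np.uint8)
    n,l,s,ce=cv2.connectedComponentsWithStats(m)
    return [(s[i],ce[i].round(1),l==i) for i in range(1,n) if s[i,4]>60],P
E
python3 - <<'E'
from h import *
for n in("top","scene"):
    c=pickle.load(open(n+"0.pkl","rb"))
    print(n)
    for a,ce,p in pads(c): print("pad",a,ce,p.round(4))
    S,P=steel(c)
    for s,ce,m in S:
        Q=P[m]; print(s,ce,"xyz med",np.median(Q,0).round(4),"zmax",Q[:,2].max().round(4),"ext",np.ptp(Q,axis=0).round(3))
E
```

```text
top
pad 411 [373.3 204. ] [ 0.6296 -0.0926  0.014 ]
pad 408 [331.1 205.6] [ 0.625 -0.013  0.014]
pad 403 [289.  207.5] [0.6199 0.0668 0.014 ]
pad 402 [247.  209.3] [0.6148 0.1466 0.014 ]
[ 465   45   52   38 1095] [491.   63.8] xyz med [ 0.9021 -0.3131  0.0348] zmax 0.0402 ext [0.078 0.097 0.012]
[143 280  30  26 633] [157.5 292.6] xyz med [0.4506 0.293  0.0608] zmax 0.0718 ext [0.045 0.046 0.047]
[353 280  23  22 395] [363.7 290.3] xyz med [ 0.4635 -0.074   0.0576] zmax 0.0658 ext [0.038 0.04  0.026]
[459 283  19  14 206] [468.3 289.8] xyz med [ 0.4688 -0.2605  0.0486] zmax 0.0559 ext [0.023 0.026 0.044]
[247 295  19  17 258] [256.  303.1] xyz med [0.4364 0.1174 0.054 ] zmax 0.0606 ext [0.029 0.031 0.038]
scene
pad 334 [318.9 207. ] [0.4364 0.0475 0.014 ]
pad 527 [427.6 250.2] [0.6161 0.1466 0.014 ]
pad 585 [391.9 275.8] [0.6212 0.0666 0.014 ]
pad 644 [353.8 303. ] [ 0.6262 -0.0132  0.014 ]
pad 719 [313.  332.1] [ 0.6311 -0.0928  0.014 ]
[ 483   11   72   54 1428] [516.2  34.2] xyz med [0.3075 0.6605 0.0612] zmax 0.0653 ext [0.06  0.19  0.053]
[149  55  50  18 413] [173.2  66. ] xyz med [ 0.0496 -0.0345  0.1073] zmax 0.1198 ext [0.066 0.074 0.026]
[ 147   68   87   51 2783] [190.   92.7] xyz med [ 0.0543 -0.0216  0.0305] zmax 0.1197 ext [0.222 0.183 0.108]
[421 129  28  32 669] [434.4 144.1] xyz med [0.4616 0.2874 0.0565] zmax 0.0681 ext [0.047 0.05  0.056]
[343 171  19  26 385] [352.5 182.5] xyz med [0.4467 0.1131 0.0494] zmax 0.0592 ext [0.031 0.033 0.047]
[253 228  27  31 627] [266.3 242.8] xyz med [ 0.4757 -0.079   0.0551] zmax 0.0631 ext [0.037 0.039 0.051]
[150 295  23  25 394] [161.2 306.7] xyz med [ 0.4793 -0.2654  0.045 ] zmax 0.0545 ext [0.024 0.025 0.042]
```

View pics/wrist0.png

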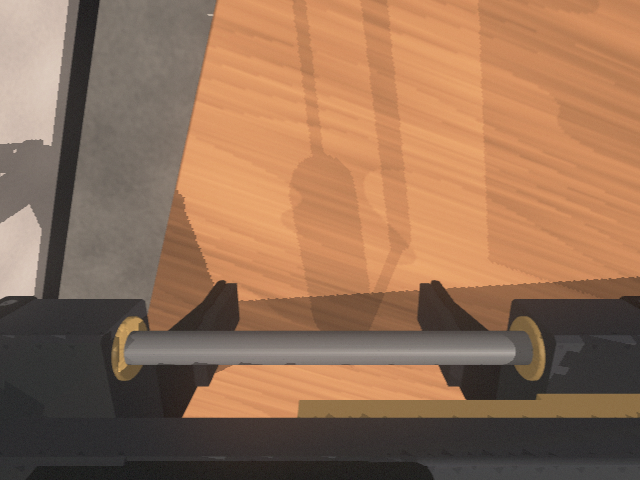

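```bash
cat >> h.py <<'E'
from scipy.optimize import least_squares
B={26:(20,44,52),34:(22,46,57),42:(24,48,62),50:(26,50,66)}
def fit(c,zb=0.):
    out={}
    S,P=steel(c)
    for s,ce,m in S:
        Q=P[m]
        if Q[:,0].min()<.3 or Q[:,0].max()>.8 or abs(np.median(Q[:,1]))>.4: continue
        w=np.sort(np.ptp(Q,axis=0)[:2]).mean()*1000
        out[tuple(ce)]=(Q,w,m)
    return out
def axis(Q,D,zb=0.):
    lo,hi,_=B[D];b=Q[(Q[:,2]>zb+lo/1e3+.002)&(Q[:,2]<zb+hi/1e3-.001)]
    f=least_squares(lambda p:np.hypot(b[:,0]-p[0],b[:,1]-p[1])-D/2e3,np.median(Q,0)[:2],loss='soft_l1',f_scale=.002)
    return f.x,len(b),np.sqrt(np.mean(f.fun**2))
def sil(c,m,D,zb=0.):
    # min enclosing circle of head silhouette, cast onto plane of upper band
    k=cv2.findContours(m.astype(np.uint8),0,1)[0][0]
    (u,v),rr=cv2.minEnclosingCircle(k); return ray(c,u,v,zb+(B[D][1]-6)/1e3)[:2]
E
python3 - <<'E'
from h import *
for n in("top","scene"):
    c=pickle.load(open(n+"0.pkl","rb"))
    for ce,(Q,w,m) in fit(c).items():
        D=min(B,key=lambda d:abs(B[d][2]/1e3-np.quantile(Q[:,2],.97)))
        x=np.median(Q[:,1]); D=50 if x>.2 else 34 if x>0 else 42 if x>-.15 else 26
        k=axis(Q,D); print(n,ce,D,"w",w.round(1),k[0].round(4),k[1],k[2].round(4),sil(c,m,D).round(4))
c=pickle.load(open("top0.pkl","rb"))
cv2.imwrite("pics/crop0.png",cv2.resize(c["color"][260:360,130:490,::-1],None,fx=2.2,fy=2.2,interpolation=3))
E
```

```text
top (np.float64(157.5), np.float64(292.6)) 50 w 45.5 [0.4526 0.3005] 73 0.0005 [0.4508 0.2982]
top (np.float64(363.7), np.float64(290.3)) 42 w 38.6 [ 0.4656 -0.0742] 4 0.0001 [ 0.464  -0.0748]
top (np.float64(468.3), np.float64(289.8)) 26 w 24.4 [ 0.4712 -0.2651] 35 0.0004 [ 0.4712 -0.2625]
top (np.float64(256.0), np.float64(303.1)) 34 w 30.2 [0.4379 0.1206] 16 0.0003 [0.4371 0.1192]
scene (np.float64(434.4), np.float64(144.1)) 50 w 48.4 [0.452  0.2994] 205 0.001 [0.4558 0.296 ]
scene (np.float64(352.5), np.float64(182.5)) 34 w 31.9 [0.4374 0.1194] 134 0.0007 [0.4431 0.1155]
scene (np.float64(266.3), np.float64(242.8)) 42 w 38.3 [ 0.4652 -0.0749] 166 0.0006 [ 0.469 -0.076]
scene (np.float64(161.2), np.float64(306.7)) 26 w 24.3 [ 0.4709 -0.2659] 121 0.0006 [ 0.477  -0.2659]
```

View pics/crop0.png

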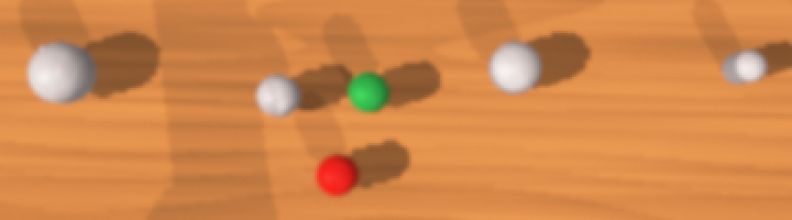

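```bash
cat >> h.py <<'E'
from scipy.spatial.transform import Rotation as Ro
def go(s,tgt,yaw=-np.pi/2):
    R=Ro.from_euler('xyz',s["ee_rot"]);d=R.inv().apply(np.array(tgt)-s["tcp_pos"])*100
    t=(R.inv()*Ro.from_euler('xyz',[np.pi,0,yaw])).as_rotvec()*180/np.pi/8
    print("clk",round(s["clock"],2),"tcp",s["tcp_pos"].round(4),"rpy",s["ee_rot"].round(4),"F",s["wrist_force"].round(1),"w",round(s["width"]*8.7,2),"-> cm",d.round(2),"turn",t.round(2))
E
python3 - <<'E'
from bench import r
from h import *
go(r.sense(),(.471,-.2655,.15))
E
```

```text
clk 0.15 tcp [ 0.2005 -0.5915  0.2217] rpy [ 3.1400e+00 -1.0000e-04 -2.8149e+00] F [-0.4 -0.  -0.7] w 8.71 -> cm [-36.08  22.18   7.2 ] turn [ 0.01  0.01 -8.91]
```

Emit:
arm_command --plan '[-3.6,2.2,0.3,0,0,-0.9,-7.2,4.4,0.7,0,0,-1.8,-10.8,6.6,1.0,0,0,-2.7,-14.4,8.8,1.4,0,0,-3.6,-18,11,2,0,0,-4.5,-21.6,13.2,3,0,0,-5.4,-25.2,15.4,4,0,0,-6.3,-28.8,17.6,5,0,0,-7.2,-32.4,19.8,6,0,0,-8.1,-36.1,22.2,7.2,0,0,-8.9]' --claw 8.7

```text
clock: 1.15
tcp_pos: [0.4722, -0.2644, 0.1503]
ee_rot: [-3.141, -0.0, -1.567]
wrist_force: [0.3, -0.5, -0.6]
width: 1.001
```

Emit:
arm_command --plan '[0,0,0,0,0,0,0,0,0,0,0,0,0,0,0,0,0,0,0,0,0,0,0,0]'

```text
clock: 1.55
tcp_pos: [0.4707, -0.2666, 0.1509]
ee_rot: [-3.141, -0.0, -1.574]
wrist_force: [0.1, 0.1, 0.4]
width: 1.0
```

```bash
python3 - <<'E'
from bench import r
from h import *
go(r.sense(),(.471,-.2655,.014))
c=r.read_camera("wrist");pickle.dump(c,open("w1.pkl","wb"))
cv2.imwrite("pics/w1.png",c["color"][:,:,::-1])
for ce,(Q,w,m) in fit(c).items(): print(ce,w,axis(Q,26))
c=r.read_camera("scene")
for ce,(Q,w,m) in fit(c).items(): print(ce,w,axis(Q,26))
cv2.imwrite("pics/s1.png",c["color"][:,:,::-1])
E
```

```text
clk 1.55 tcp [ 0.4707 -0.2666  0.1509] rpy [-3.1412e+00 -2.0000e-04 -1.5740e+00] F [0.1 0.1 0.4] w 8.7 -> cm [-0.12 -0.02 13.69] turn [-0.   -0.   -0.02]
(np.float64(327.6), np.float64(235.9)) 24.59424925161782 (array([ 0.47135068, -0.26490473]), 183, np.float64(0.00020099710280302698))
(np.float64(436.0), np.float64(143.6)) 46.46868277495328 (array([0.46329405, 0.29183495]), 120, np.float64(0.0025732144783896784))
(np.float64(352.4), np.float64(182.8)) 31.506789198916223 (array([0.44125313, 0.11651625]), 130, np.float64(0.0013421750342995477))
(np.float64(266.3), np.float64(242.8)) 39.287835446379525 (array([ 0.47368818, -0.07824003]), 148, np.float64(0.002668026164668385))
(np.float64(161.2), np.float64(306.8)) 24.767282174438133 (array([ 0.47101938, -0.2659469 ]), 125, np.float64(0.0005922186249278512))
```

View pics/w1.png

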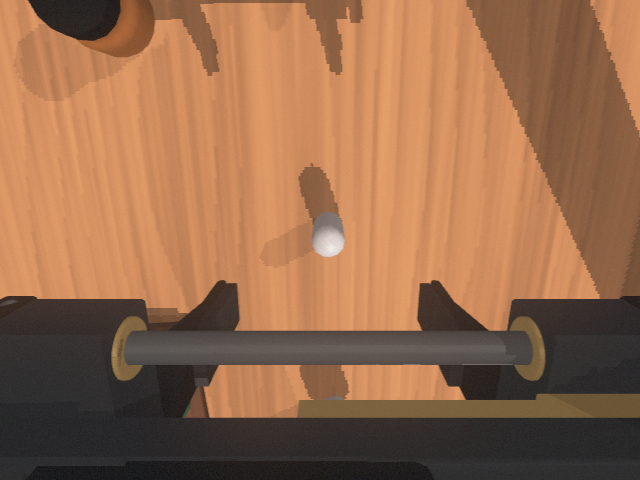

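Emit:
arm_command --plan '[-0.1,0,2.5,0,0,0,-0.1,0,5,0,0,0,-0.1,0,7.5,0,0,0,-0.1,0,9.5,0,0,0,-0.1,0,11.5,0,0,0,-0.1,0,12.7,0,0,0,-0.1,0,13.4,0,0,0,-0.1,0,13.6,0,0,0,-0.1,0,13.6,0,0,0]' --claw 6.0

```text
clock: 2.55
tcp_pos: [0.4716, -0.265, 0.015]
ee_rot: [-3.141, -0.0, -1.572]
wrist_force: [0.1, 0.5, -0.3]
width: 0.693
```

Emit:
arm_command --plan '[0,0,0,0,0,0,0,0,0,0,0,0,0,0,0,0,0,0,0,0,0,0,0,0]' --claw 3.2

```text
clock: 2.95
tcp_pos: [0.4715, -0.2647, 0.0149]
ee_rot: [-3.141, -0.0, -1.572]
wrist_force: [0.6, -0.1, -0.5]
width: 0.418
```

Emit:
arm_command --plan '[0,0,0,0,0,0,0,0,0,0,0,0,0,0,0,0,0,0,0,0,0,0,0,0,0,0,0,0,0,0,0,0,0,0,0,0]' --claw 2.0

```text
clock: 3.55
tcp_pos: [0.4711, -0.2648, 0.0146]
ee_rot: [3.141, 0.0, -1.572]
wrist_force: [-0.8, 0.0, 1.8]
width: 0.282
```

Emit:
arm_command --plan '[0,0,-0.5,0,0,0,0,0,-1.5,0,0,0,0,0,-3.5,0,0,0,0,0,-6,0,0,0,0,0,-9,0,0,0,0,0,-12,0,0,0,0,0,-12,0,0,0,0,0,-12,0,0,0]'

```text
clock: 4.35
tcp_pos: [0.4712, -0.2645, 0.1352]
ee_rot: [-3.14, 0.0, -1.573]
wrist_force: [-1.0, 0.8, -2.4]
width: 0.283
```

```bash
python3 - <<'E'
from bench import r
from h import *
# pad_4 average of top & scene
go(r.sense(),(.6304,-.0927,.135))
c=r.read_camera("wrist")
cv2.imwrite("pics/w2.png",c["color"][:,:,::-1])
for ce,(Q,w,m) in fit(c).items():
  zb=np.quantile(Q[:,2],.99)-.052;print(ce,zb,axis(Q,26,zb))
E
```

```text
clk 4.35 tcp [ 0.4712 -0.2645  0.1352] rpy [-3.1400e+00  3.0000e-04 -1.5726e+00] F [-1.   0.8 -2.4] w 2.46 -> cm [-17.21 -15.89   0.05] turn [-0.01  0.   -0.01]
```

View pics/w2.png

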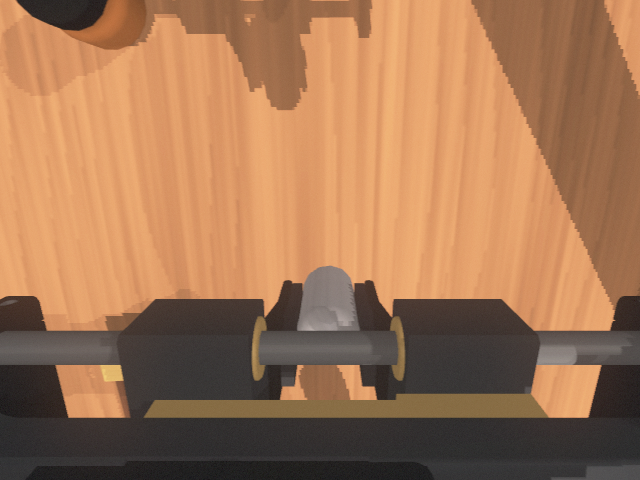

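Emit:
arm_command --plan '[-0.6,-0.5,0,0,0,0,-2.2,-2.0,0,0,0,0,-4.6,-4.3,0,0,0,0,-7.4,-6.8,0,0,0,0,-10.2,-9.4,0,0,0,0,-13,-12,0,0,0,0,-15.2,-14,0,0,0,0,-16.6,-15.3,0,0,0,0,-17.2,-15.9,0,0,0,0,-17.2,-15.9,0,0,0,0]'

```text
clock: 5.4
tcp_pos: [0.6304, -0.0925, 0.1335]
ee_rot: [3.14, -0.0, -1.571]
wrist_force: [-1.0, 0.2, -1.7]
width: 0.284
```

Emit:
arm_command --plan '[0,0,1,0,0,0,0,0,3,0,0,0,0,0,5,0,0,0,0,0,7,0,0,0,0,0,8,0,0,0,0,0,8,0,0,0,0,0,8,0,0,0]'

```text
clock: 6.1
tcp_pos: [0.6307, -0.0936, 0.0551]
ee_rot: [-3.141, -0.0, -1.573]
wrist_force: [0.5, 0.7, -2.1]
width: 0.282
```

```bash
python3 - <<'E'
from bench import r
from h import *
go(r.sense(),(.6304,-.0927,.0285))
for n in("wrist","scene"):
  c=r.read_camera(n)
  cv2.imwrite(f"pics/{n}3.png",c["color"][:,:,::-1]); pickle.dump(c,open(n+"3.pkl","wb"))
  for p in pads(c): print(p)
E
```

```text
clk 6.1 tcp [ 0.6307 -0.0936  0.0551] rpy [-3.1408e+00 -3.0000e-04 -1.5725e+00] F [ 0.5  0.7 -2.1] w 2.46 -> cm [-0.09  0.03  2.66] turn [-0.01 -0.   -0.01]
(np.int32(526), array([427.6, 250.2]), array([0.61612483, 0.14667948, 0.014     ]))
(np.int32(584), array([391.9, 275.8]), array([0.62120314, 0.06664609, 0.014     ]))
(np.int32(320), array([358.7, 299.8]), array([ 0.62604436, -0.00350666,  0.014     ]))
```

View pics/scene3.png

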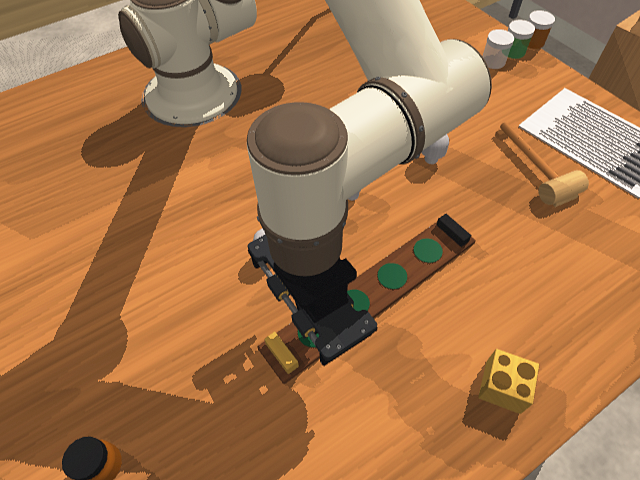

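View pics/wrist3.png

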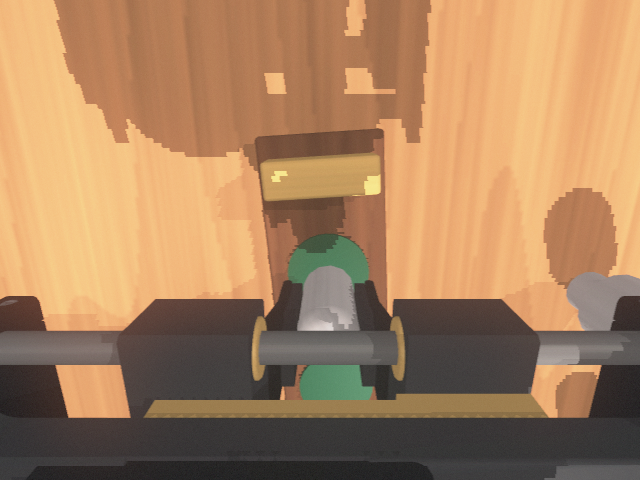

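Emit:
arm_command --plan '[-0.1,0,1,0,0,0,-0.1,0,1.8,0,0,0,-0.1,0,2.3,0,0,0,-0.1,0,2.6,0,0,0,-0.1,0,2.6,0,0,0,-0.1,0,2.6,0,0,0]'

```text
clock: 6.8
tcp_pos: [0.6303, -0.0919, 0.0287]
ee_rot: [3.141, -0.0, -1.572]
wrist_force: [-1.5, -0.3, 0.9]
width: 0.281
```

Emit:
arm_command --plan '[0,0,0.05,0,0,0,0,0,0.05,0,0,0,0,0,0.05,0,0,0]'

```text
clock: 7.1
tcp_pos: [0.6303, -0.0919, 0.0286]
ee_rot: [3.141, -0.0, -1.572]
wrist_force: [-3.9, 1.1, 5.5]
width: 0.284
```

Emit:
arm_command --plan '[0,0,0,0,0,0,0,0,0,0,0,0,0,0,0,0,0,0,0,0,0,0,0,0,0,0,0,0,0,0]' --claw 6.0

```text
clock: 7.6
tcp_pos: [0.6307, -0.092, 0.0278]
ee_rot: [-3.141, -0.0, -1.572]
wrist_force: [0.1, 1.1, -0.3]
width: 0.638
```

Emit:
arm_command --plan '[0,0,-1,0,0,0,0,0,-3,0,0,0,0,0,-6,0,0,0,0,0,-9,0,0,0,0,0,-12,0,0,0,0,0,-12,0,0,0]'

```text
clock: 8.2
tcp_pos: [0.6338, -0.0922, 0.1545]
ee_rot: [-3.13, -0.001, -1.571]
wrist_force: [0.4, 0.4, 0.5]
width: 0.688
```

```bash
python3 - <<'E'
from bench import r
from h import *
go(r.sense(),(.4375,.120,.15))
for n in("wrist",):
  c=r.read_camera(n)
  cv2.imwrite(f"pics/{n}4.png",c["color"][:,:,::-1]); pickle.dump(c,open(n+"4.pkl","wb"))
  for ce,(Q,w,m) in fit(c).items(): print(ce,w.round(1),axis(Q,26,.014))
  for p in pads(c): print(p)
E
```

```text
clk 8.2 tcp [ 0.6338 -0.0922  0.1545] rpy [-3.130e+00 -6.000e-04 -1.571e+00] F [0.4 0.4 0.5] w 5.98 -> cm [-21.21  19.64   0.21] turn [-0.08 -0.   -0.  ]
(np.float64(334.6), np.float64(236.1)) 32.3 (array([ 0.63053621, -0.09208511]), 214, np.float64(0.0001879147647839881))
(np.float64(543.1), np.float64(257.5)) 40.6 (array([ 0.47135833, -0.07803779]), 1554, np.float64(0.004038337642376652))
```

View pics/wrist4.png

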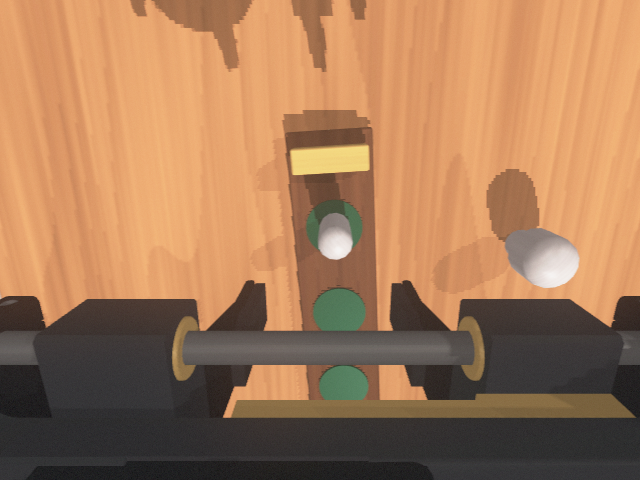

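Emit:
arm_command --plan '[-2.1,2.0,0,0,0,0,-4.2,4,0,0,0,0,-6.9,6.4,0,0,0,0,-9.6,8.9,0,0,0,0,-12.3,11.4,0,0,0,0,-15,13.9,0,0,0,0,-17.7,16.4,0,0,0,0,-20,18.5,0,0,0,0,-21.2,19.6,0,0,0,0,-21.2,19.6,0,0,0,0]' --claw 6.0

```text
clock: 9.25
tcp_pos: [0.4331, 0.121, 0.1477]
ee_rot: [3.14, -0.0, -1.569]
wrist_force: [0.6, 0.4, 0.4]
width: 0.69
```

Emit:
arm_command --plan '[0,0,0,0,0,0,0,0,0,0,0,0,0,0,0,0,0,0]'

```text
clock: 9.55
tcp_pos: [0.4351, 0.1197, 0.1478]
ee_rot: [3.141, -0.0, -1.574]
wrist_force: [1.1, 0.4, 0.0]
width: 0.694
```

```bash
python3 - <<'E'
from bench import r
from h import *
go(r.sense(),(.4375,.120,.016))
for n in("wrist",):
  c=r.read_camera(n)
  cv2.imwrite(f"pics/{n}5.png",c["color"][:,:,::-1]); pickle.dump(c,open(n+"5.pkl","wb"))
  for ce,(Q,w,m) in fit(c).items(): print(ce,w.round(1),axis(Q,34))
  P=cloud(c);hsv=cv2.cvtColor(c["color"],cv2.COLOR_RGB2HSV)
  for nm,lo,hi in(("g",45,75),("r",0,6)):
    m=(hsv[...,0]>=lo)&(hsv[...,0]<=hi)&(hsv[...,1]>200)&(P[...,2]>.02)
    if m.sum()>50: print(nm,m.sum(),axis(P[m],34))
E
```

```text
clk 9.55 tcp [0.4351 0.1197 0.1478] rpy [ 3.1412e+00 -3.0000e-04 -1.5735e+00] F [1.1 0.4 0. ] w 6.03 -> cm [-0.04 -0.24 13.18] turn [ 0.   -0.   -0.02]
(np.float64(324.6), np.float64(237.4)) 32.4 (array([0.43802123, 0.12020701]), 224, np.float64(0.00019026523277549239))
(np.float64(309.9), np.float64(397.9)) 14.5 (array([0.45237844, 0.29182937]), 77, np.float64(0.0005936146209121194))
```

View pics/wrist5.png

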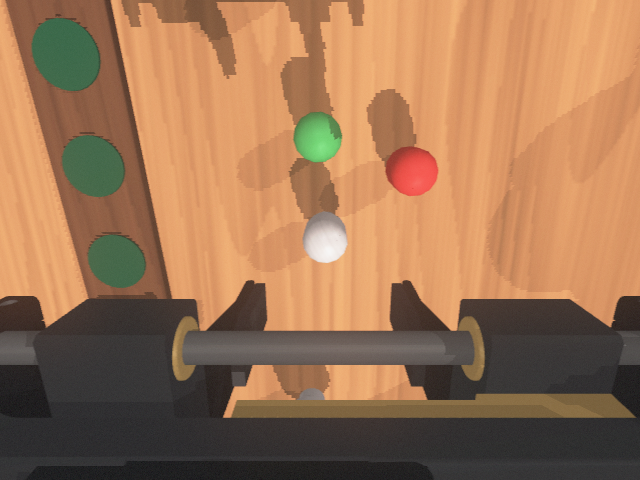

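Emit:
arm_command --plan '[0,-0.3,0.3,0,0,0,0,-0.3,2.5,0,0,0,0,-0.3,5,0,0,0,0,-0.3,7.5,0,0,0,0,-0.3,9.5,0,0,0,0,-0.3,11.5,0,0,0,0,-0.3,12.7,0,0,0,0,-0.3,13.2,0,0,0,0,-0.3,13.2,0,0,0,0,-0.3,13.2,0,0,0]'

```text
clock: 10.6
tcp_pos: [0.4384, 0.1205, 0.0164]
ee_rot: [-3.141, 0.0, -1.572]
wrist_force: [-0.3, 0.7, 0.1]
width: 0.688
```

Emit:
arm_command --plan '[0,0,0,0,0,0,0,0,0,0,0,0,0,0,0,0,0,0,0,0,0,0,0,0]' --claw 4.0

```text
clock: 11.0
tcp_pos: [0.4379, 0.1204, 0.0164]
ee_rot: [-3.141, 0.0, -1.572]
wrist_force: [-0.3, 0.3, 0.0]
width: 0.48
```

Emit:
arm_command --plan '[0,0,0,0,0,0,0,0,0,0,0,0,0,0,0,0,0,0,0,0,0,0,0,0,0,0,0,0,0,0,0,0,0,0,0,0]' --claw 2.8

```text
clock: 11.6
tcp_pos: [0.4377, 0.1203, 0.0161]
ee_rot: [3.141, -0.0, -1.572]
wrist_force: [-0.9, 0.8, 3.8]
width: 0.386
```

Emit:
arm_command --plan '[0,0,-0.5,0,0,0,0,0,-1.5,0,0,0,0,0,-3.5,0,0,0,0,0,-6,0,0,0,0,0,-9,0,0,0,0,0,-12,0,0,0,0,0,-12,0,0,0,0,0,-12,0,0,0]'

```text
clock: 12.4
tcp_pos: [0.4373, 0.1202, 0.1363]
ee_rot: [-3.141, 0.001, -1.573]
wrist_force: [0.3, 0.3, -3.6]
width: 0.38
```

```bash
python3 - <<'E'
from bench import r
from h import *
go(r.sense(),(.6256,-.0131,.135))
E
```

```text
clk 12.4 tcp [0.4373 0.1202 0.1363] rpy [-3.1412e+00  1.2000e-03 -1.5728e+00] F [ 0.3  0.3 -3.6] w 3.31 -> cm [ 13.29 -18.85   0.12] turn [-0.    0.01 -0.01]
```

Emit:
arm_command --plan '[0.4,-0.6,0,0,0,0,1.7,-2.4,0,0,0,0,3.5,-5.0,0,0,0,0,5.6,-8,0,0,0,0,7.8,-11.1,0,0,0,0,10,-14.2,0,0,0,0,11.8,-16.7,0,0,0,0,12.8,-18.2,0,0,0,0,13.3,-18.9,0,0,0,0,13.3,-18.9,0,0,0,0]'

```text
clock: 13.4
tcp_pos: [0.6263, -0.0139, 0.1338]
ee_rot: [3.138, -0.001, -1.574]
wrist_force: [-0.1, 0.2, -3.7]
width: 0.381
```

Emit:
arm_command --plan '[0,0,1,0,0,0,0,0,3,0,0,0,0,0,5,0,0,0,0,0,7,0,0,0,0,0,8,0,0,0,0,0,8,0,0,0,0,0,8,0,0,0]'

```text
clock: 14.1
tcp_pos: [0.6269, -0.0126, 0.0566]
ee_rot: [-3.141, -0.0, -1.571]
wrist_force: [0.0, -0.9, -2.7]
width: 0.38
```

```bash
python3 - <<'E'
from bench import r
from h import *
go(r.sense(),(.6256,-.0131,.0302))
E
```

```text
clk 14.1 tcp [ 0.6269 -0.0126  0.0566] rpy [-3.1407e+00 -2.0000e-04 -1.5711e+00] F [ 0.  -0.9 -2.7] w 3.31 -> cm [0.05 0.13 2.64] turn [-0.01 -0.   -0.  ]
```

Emit:
arm_command --plan '[0,0.1,1,0,0,0,0,0.1,1.8,0,0,0,0,0.1,2.3,0,0,0,0,0.1,2.5,0,0,0,0,0.1,2.6,0,0,0,0,0.1,2.6,0,0,0,0,0.1,2.6,0,0,0]'

```text
clock: 14.8
tcp_pos: [0.6261, -0.0129, 0.0303]
ee_rot: [-3.14, 0.0, -1.572]
wrist_force: [0.0, 0.2, -2.7]
width: 0.38
```

Emit:
arm_command --plan '[0,0,0.05,0,0,0,0,0,0.1,0,0,0,0,0,0.1,0,0,0,0,0,0.1,0,0,0]'

```text
clock: 15.2
tcp_pos: [0.6261, -0.0129, 0.0302]
ee_rot: [-3.14, -0.0, -1.572]
wrist_force: [-2.1, 0.7, 5.3]
width: 0.375
```

Contact is felt; release.

Emit:
arm_command --plan '[0,0,0,0,0,0,0,0,0,0,0,0,0,0,0,0,0,0,0,0,0,0,0,0,0,0,0,0,0,0]' --claw 6.5

```text
clock: 15.7
tcp_pos: [0.6257, -0.013, 0.0288]
ee_rot: [3.142, -0.0, -1.572]
wrist_force: [1.0, -0.4, 0.2]
width: 0.715
```

Emit:
arm_command --plan '[0,0,-1,0,0,0,0,0,-3,0,0,0,0,0,-6,0,0,0,0,0,-9,0,0,0,0,0,-12,0,0,0,0,0,-12,0,0,0,0,0,-12,0,0,0]'

```text
clock: 16.4
tcp_pos: [0.6259, -0.0128, 0.1504]
ee_rot: [-3.139, 0.001, -1.572]
wrist_force: [-0.9, -0.4, -0.6]
width: 0.75
```

```bash
python3 - <<'E'
from bench import r
from h import *
go(r.sense(),(.4654,-.0746,.15))
for n in("wrist",):
  c=r.read_camera(n)
  cv2.imwrite(f"pics/{n}6.png",c["color"][:,:,::-1]); pickle.dump(c,open(n+"6.pkl","wb"))
  for ce,(Q,w,m) in fit(c).items(): print(ce,w.round(1),axis(Q,34,.014))
E
```

```text
clk 16.4 tcp [ 0.6259 -0.0128  0.1504] rpy [-3.1392e+00  9.0000e-04 -1.5723e+00] F [-0.9 -0.4 -0.6] w 6.53 -> cm [ 6.2  16.04  0.  ] turn [-0.02  0.01 -0.01]
(np.float64(321.8), np.float64(128.9)) 30.4 (array([ 0.63234128, -0.08864388]), 62, np.float64(0.004788975894111048))
(np.float64(551.4), np.float64(154.2)) 40.5 (array([ 0.46762072, -0.07449656]), 2438, np.float64(0.003041648933085465))
(np.float64(328.2), np.float64(239.9)) 35.9 (array([ 0.62639709, -0.01301186]), 262, np.float64(0.00018268626219029667))
```

View pics/wrist6.png

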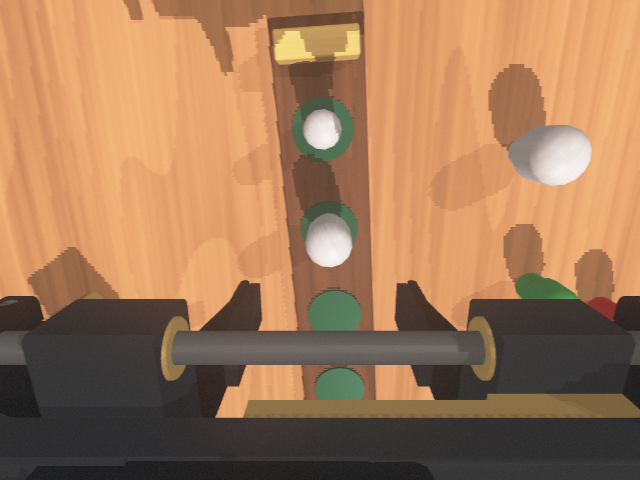

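Emit:
arm_command --plan '[0.6,1.6,0,0,0,0,1.4,3.6,0,0,0,0,2.2,5.7,0,0,0,0,3,7.8,0,0,0,0,3.8,9.9,0,0,0,0,4.6,12,0,0,0,0,5.4,14,0,0,0,0,6.0,15.5,0,0,0,0,6.2,16,0,0,0,0,6.2,16,0,0,0,0]' --claw 7.0

```text
clock: 17.45
tcp_pos: [0.4649, -0.075, 0.1486]
ee_rot: [3.14, -0.0, -1.572]
wrist_force: [0.5, -0.3, -0.7]
width: 0.814
```

Emit:
arm_command --plan '[0,0,0,0,0,0,0,0,0,0,0,0,0,0,0,0,0,0]'

```text
clock: 17.75
tcp_pos: [0.4661, -0.0745, 0.1488]
ee_rot: [3.141, -0.0, -1.572]
wrist_force: [-0.8, -0.6, 0.7]
width: 0.808
```

```bash
python3 - <<'E'
from bench import r
from h import *
s=r.sense()
c=r.read_camera("wrist")
cv2.imwrite("pics/wrist7.png",c["color"][:,:,::-1])
for ce,(Q,w,m) in fit(c).items(): print(ce,w.round(1),axis(Q,42))
go(s,(.4654,-.0746,.018))
E
```

```text
(np.float64(109.2), np.float64(215.2)) 34.8 (array([ 0.63915383, -0.08915598]), 524, np.float64(0.0013597078507751334))
(np.float64(328.9), np.float64(237.9)) 40.0 (array([ 0.46565492, -0.07404769]), 258, np.float64(0.00018594813704513196))
(np.float64(140.4), np.float64(292.4)) 26.6 (array([ 0.62885905, -0.00903688]), 232, np.float64(0.0015590348756760217))
clk 17.75 tcp [ 0.4661 -0.0745  0.1488] rpy [ 3.1414e+00 -1.0000e-04 -1.5718e+00] F [-0.8 -0.6  0.7] w 7.03 -> cm [1.000e-02 7.000e-02 1.308e+01] turn [ 0.   -0.   -0.01]
```

View pics/wrist7.png

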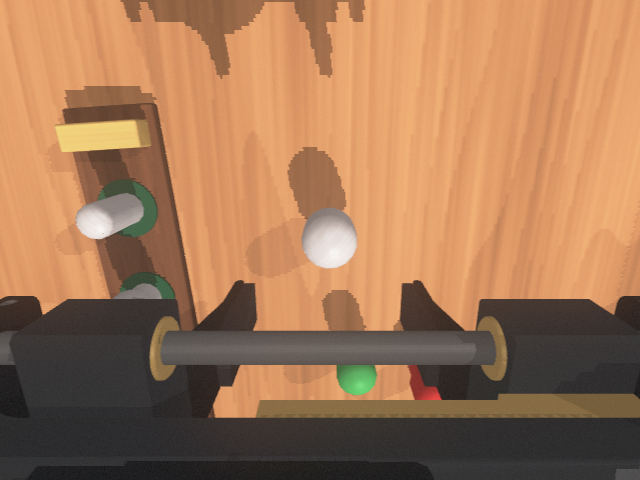

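Emit:
arm_command --plan '[0,0,0.3,0,0,0,0,0,2.5,0,0,0,0,0,5,0,0,0,0,0,7.5,0,0,0,0,0,9.5,0,0,0,0,0,11.5,0,0,0,0,0,12.6,0,0,0,0,0,13.1,0,0,0,0,0,13.1,0,0,0,0,0,13.1,0,0,0]'

```text
clock: 18.8
tcp_pos: [0.4662, -0.0747, 0.0187]
ee_rot: [-3.14, 0.0, -1.572]
wrist_force: [-0.4, -0.1, 0.3]
width: 0.805
```

Emit:
arm_command --plan '[0,0,0,0,0,0,0,0,0,0,0,0,0,0,0,0,0,0,0,0,0,0,0,0]' --claw 4.8

```text
clock: 19.2
tcp_pos: [0.4657, -0.0747, 0.0183]
ee_rot: [-3.141, 0.0, -1.572]
wrist_force: [-0.5, 0.4, -0.3]
width: 0.578
```

Emit:
arm_command --plan '[0,0,0,0,0,0,0,0,0,0,0,0,0,0,0,0,0,0,0,0,0,0,0,0,0,0,0,0,0,0,0,0,0,0,0,0]' --claw 3.5

```text
clock: 19.8
tcp_pos: [0.4653, -0.0748, 0.0181]
ee_rot: [3.141, -0.0, -1.572]
wrist_force: [-0.9, 0.9, 3.5]
width: 0.471
```

Emit:
arm_command --plan '[0,0,-0.5,0,0,0,0,0,-1.5,0,0,0,0,0,-3.5,0,0,0,0,0,-6,0,0,0,0,0,-9,0,0,0,0,0,-12,0,0,0,0,0,-12,0,0,0,0,0,-12,0,0,0]'

```text
clock: 20.6
tcp_pos: [0.4648, -0.0746, 0.1379]
ee_rot: [-3.142, 0.001, -1.573]
wrist_force: [-0.0, -0.3, -6.3]
width: 0.476
```

```bash
python3 - <<'E'
from bench import r
from h import *
go(r.sense(),(.6206,.0667,.138))
E
```

```text
clk 20.6 tcp [ 0.4648 -0.0746  0.1379] rpy [-3.1416e+00  1.0000e-03 -1.5730e+00] F [-0.  -0.3 -6.3] w 4.14 -> cm [-14.16 -15.55   0.  ] turn [-0.    0.01 -0.02]
```

Emit:
arm_command --plan '[-0.4,-0.5,0,0,0,0,-1.8,-2.0,0,0,0,0,-3.7,-4.1,0,0,0,0,-6,-6.6,0,0,0,0,-8.3,-9.1,0,0,0,0,-10.6,-11.6,0,0,0,0,-12.5,-13.7,0,0,0,0,-13.7,-15,0,0,0,0,-14.2,-15.6,0,0,0,0,-14.2,-15.6,0,0,0,0]'

```text
clock: 21.6
tcp_pos: [0.622, 0.0681, 0.136]
ee_rot: [3.139, -0.001, -1.571]
wrist_force: [0.2, -0.5, -5.0]
width: 0.475
```

Emit:
arm_command --plan '[0,0,1,0,0,0,0,0,3,0,0,0,0,0,5,0,0,0,0,0,7,0,0,0,0,0,8,0,0,0,0,0,8,0,0,0,0,0,8,0,0,0]'

```text
clock: 22.3
tcp_pos: [0.6221, 0.0668, 0.0586]
ee_rot: [-3.141, -0.0, -1.572]
wrist_force: [-0.1, -0.7, -4.9]
width: 0.474
```

```bash
python3 - <<'E'
from bench import r
from h import *
go(r.sense(),(.6206,.0667,.0321))
E
```

```text
clk 22.3 tcp [0.6221 0.0668 0.0586] rpy [-3.1407e+00 -1.0000e-04 -1.5721e+00] F [-0.1 -0.7 -4.9] w 4.12 -> cm [0.01 0.15 2.65] turn [-0.01 -0.   -0.01]
```

Emit:
arm_command --plan '[0,0.1,1,0,0,0,0,0.1,1.8,0,0,0,0,0.1,2.3,0,0,0,0,0.1,2.5,0,0,0,0,0.1,2.6,0,0,0,0,0.1,2.65,0,0,0,0,0.1,2.65,0,0,0,0,0.1,2.65,0,0,0]'

```text
clock: 23.1
tcp_pos: [0.6204, 0.0669, 0.0322]
ee_rot: [3.141, -0.0, -1.572]
wrist_force: [-4.5, 0.2, 1.9]
width: 0.471
```

Emit:
arm_command --plan '[0,0,0,0,0,0,0,0,0,0,0,0,0,0,0,0,0,0,0,0,0,0,0,0,0,0,0,0,0,0]' --claw 7.0

```text
clock: 23.6
tcp_pos: [0.6213, 0.0672, 0.0317]
ee_rot: [-3.14, 0.0, -1.572]
wrist_force: [-0.4, 0.4, -0.1]
width: 0.78
```

Emit:
arm_command --plan '[0,0,-1,0,0,0,0,0,-3,0,0,0,0,0,-6,0,0,0,0,0,-9,0,0,0,0,0,-12,0,0,0,0,0,-12,0,0,0,0,0,-12,0,0,0]'

```text
clock: 24.3
tcp_pos: [0.621, 0.0672, 0.153]
ee_rot: [-3.139, 0.001, -1.572]
wrist_force: [-0.8, 0.2, -1.0]
width: 0.806
```

```bash
python3 - <<'E'
from bench import r
from h import *
go(r.sense(),(.4523,.300,.152))
c=r.read_camera("wrist")
cv2.imwrite("pics/wrist8.png",c["color"][:,:,::-1])
for ce,(Q,w,m) in fit(c).items(): print(ce,w.round(1),axis(Q,42,.014))
E
```

```text
clk 24.3 tcp [0.621  0.0672 0.153 ] rpy [-3.1391e+00  1.2000e-03 -1.5723e+00] F [-0.8  0.2 -1. ] w 7.01 -> cm [-23.25  16.91   0.09] turn [-0.02  0.01 -0.01]
(np.float64(315.2), np.float64(13.8)) 23.8 (array([ 0.63096096, -0.10171965]), 455, np.float64(0.001141648308078398))
(np.float64(320.8), np.float64(127.0)) 40.9 (array([ 0.63009465, -0.01162029]), 63, np.float64(0.004746213375163792))
(np.float64(329.5), np.float64(240.8)) 46.8 (array([0.62055245, 0.06758172]), 305, np.float64(0.00018928379584696732))
```

View pics/wrist8.png

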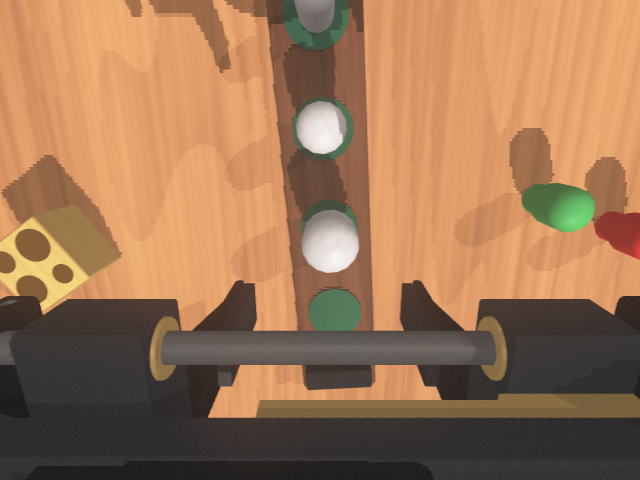

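Emit:
arm_command --plan '[-1.5,1.1,0,0,0,0,-4,2.9,0,0,0,0,-7,5.1,0,0,0,0,-10.3,7.5,0,0,0,0,-13.6,9.9,0,0,0,0,-16.9,12.3,0,0,0,0,-20,14.5,0,0,0,0,-22.3,16.2,0,0,0,0,-23.2,16.9,0,0,0,0,-23.2,16.9,0,0,0,0]' --claw 8.0

```text
clock: 25.35
tcp_pos: [0.451, 0.2997, 0.1507]
ee_rot: [3.14, -0.002, -1.57]
wrist_force: [-0.4, -0.1, -0.2]
width: 0.916
```

Emit:
arm_command --plan '[0,0,0,0,0,0,0,0,0,0,0,0,0,0,0,0,0,0]'

```text
clock: 25.65
tcp_pos: [0.4526, 0.2983, 0.1513]
ee_rot: [3.141, -0.0, -1.574]
wrist_force: [0.2, -0.2, 0.6]
width: 0.915
```

```bash
python3 - <<'E'
from bench import r
from h import *
s=r.sense()
c=r.read_camera("wrist")
cv2.imwrite("pics/wrist9.png",c["color"][:,:,::-1])
for ce,(Q,w,m) in fit(c).items(): print(ce,w.round(1),axis(Q,50))
go(s,(.4525,.300,.020))
E
```

```text
(np.float64(328.5), np.float64(239.6)) 48.1 (array([0.45245971, 0.3000793 ]), 288, np.float64(0.0001751414241066764))
clk 25.65 tcp [0.4526 0.2983 0.1513] rpy [ 3.1413e+00 -4.0000e-04 -1.5739e+00] F [ 0.2 -0.2  0.6] w 7.96 -> cm [-1.800e-01  1.000e-02  1.313e+01] turn [ 0.   -0.   -0.02]
```

View pics/wrist9.png

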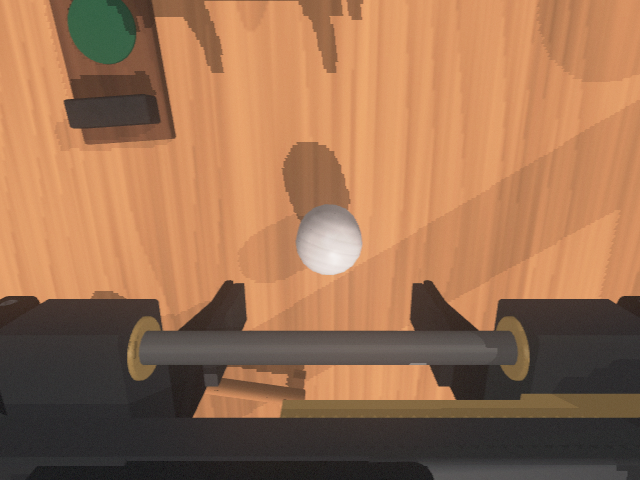

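Emit:
arm_command --plan '[-0.1,0,0.3,0,0,0,-0.1,0,2.5,0,0,0,-0.1,0,5,0,0,0,-0.1,0,7.5,0,0,0,-0.1,0,9.5,0,0,0,-0.1,0,11.5,0,0,0,-0.1,0,12.6,0,0,0,-0.1,0,13.1,0,0,0,-0.1,0,13.1,0,0,0,-0.1,0,13.1,0,0,0]'

```text
clock: 26.7
tcp_pos: [0.4526, 0.3007, 0.0213]
ee_rot: [-3.14, 0.001, -1.572]
wrist_force: [0.5, -0.5, 0.6]
width: 0.917
```

Emit:
arm_command --plan '[0,0,0,0,0,0,0,0,0,0,0,0,0,0,0,0,0,0,0,0,0,0,0,0]' --claw 5.6

```text
clock: 27.1
tcp_pos: [0.4521, 0.3004, 0.0209]
ee_rot: [-3.141, 0.0, -1.572]
wrist_force: [-1.1, -0.3, -0.1]
width: 0.677
```

Emit:
arm_command --plan '[0,0,0,0,0,0,0,0,0,0,0,0,0,0,0,0,0,0,0,0,0,0,0,0,0,0,0,0,0,0,0,0,0,0,0,0]' --claw 4.3

```text
clock: 27.7
tcp_pos: [0.4521, 0.3003, 0.0206]
ee_rot: [-3.141, 0.0, -1.572]
wrist_force: [0.9, 0.2, 0.5]
width: 0.563
```

Emit:
arm_command --plan '[0,0,-0.5,0,0,0,0,0,-1.5,0,0,0,0,0,-3.5,0,0,0,0,0,-6,0,0,0,0,0,-9,0,0,0,0,0,-12,0,0,0,0,0,-12,0,0,0,0,0,-12,0,0,0]'

```text
clock: 28.5
tcp_pos: [0.4511, 0.2998, 0.1402]
ee_rot: [3.14, 0.0, -1.573]
wrist_force: [-0.5, 0.6, -6.4]
width: 0.562
```

```bash
python3 - <<'E'
from bench import r
from h import *
go(r.sense(),(.6155,.1466,.140))
E
```

```text
clk 28.5 tcp [0.4511 0.2998 0.1402] rpy [ 3.1403e+00  4.0000e-04 -1.5730e+00] F [-0.5  0.6 -6.4] w 4.89 -> cm [ 1.529e+01 -1.647e+01 -1.000e-02] turn [ 0.01  0.   -0.02]
```

Emit:
arm_command --plan '[0.5,-0.5,0,0,0,0,1.9,-2.1,0,0,0,0,4,-4.3,0,0,0,0,6.5,-7,0,0,0,0,9,-9.7,0,0,0,0,11.4,-12.3,0,0,0,0,13.5,-14.6,0,0,0,0,14.8,-16,0,0,0,0,15.3,-16.5,0,0,0,0,15.3,-16.5,0,0,0,0]'

```text
clock: 29.5
tcp_pos: [0.6163, 0.1456, 0.138]
ee_rot: [3.137, -0.002, -1.574]
wrist_force: [0.8, 0.5, -5.7]
width: 0.567
```

Emit:
arm_command --plan '[0,0,1,0,0,0,0,0,3,0,0,0,0,0,5,0,0,0,0,0,7,0,0,0,0,0,8,0,0,0,0,0,8,0,0,0,0,0,8,0,0,0]'

```text
clock: 30.2
tcp_pos: [0.6171, 0.1476, 0.061]
ee_rot: [-3.141, -0.0, -1.571]
wrist_force: [0.6, 0.2, -6.1]
width: 0.56
```

```bash
python3 - <<'E'
from bench import r
from h import *
go(r.sense(),(.6155,.1466,.0345))
E
```

```text
clk 30.2 tcp [0.6171 0.1476 0.061 ] rpy [-3.1407e+00 -1.0000e-04 -1.5710e+00] F [ 0.6  0.2 -6.1] w 4.87 -> cm [0.1  0.16 2.65] turn [-0.01 -0.   -0.  ]
```

Emit:
arm_command --plan '[0,0.1,1,0,0,0,0,0.1,1.8,0,0,0,0,0.1,2.3,0,0,0,0,0.1,2.5,0,0,0,0,0.1,2.6,0,0,0,0,0.1,2.65,0,0,0,0,0.1,2.65,0,0,0,0,0.1,2.65,0,0,0]'

```text
clock: 31.0
tcp_pos: [0.6157, 0.1469, 0.0347]
ee_rot: [3.141, -0.0, -1.572]
wrist_force: [-4.0, -0.8, 0.8]
width: 0.563
```

Contact; release.

Emit:
arm_command --plan '[0,0,0,0,0,0,0,0,0,0,0,0,0,0,0,0,0,0,0,0,0,0,0,0,0,0,0,0,0,0]' --claw 8.0

```text
clock: 31.5
tcp_pos: [0.6163, 0.1473, 0.0343]
ee_rot: [-3.14, 0.0, -1.572]
wrist_force: [0.5, 0.4, 0.1]
width: 0.888
```

Emit:
arm_command --plan '[0,0,-1,0,0,0,0,0,-3,0,0,0,0,0,-6,0,0,0,0,0,-9,0,0,0,0,0,-12,0,0,0,0,0,-14,0,0,0,0,0,-14,0,0,0]'

```text
clock: 32.2
tcp_pos: [0.618, 0.1478, 0.179]
ee_rot: [-3.133, 0.003, -1.571]
wrist_force: [0.6, 0.4, -0.2]
width: 0.917
```

Emit:
arm_command --plan '[-1.5,2,0,0,0,0,-4,5,0,0,0,0,-7,9,0,0,0,0,-10,13,0,0,0,0,-13,17,0,0,0,0,-16,20,0,0,0,0,-18,22,0,0,0,0,-18,22,0,0,0,0]'

```text
clock: 33.0
tcp_pos: [0.3938, 0.3291, 0.1739]
ee_rot: [3.141, 0.0, -1.568]
wrist_force: [-0.1, 0.2, 0.1]
width: 0.92
```

```bash
python3 - <<'E'
from bench import r
from h import *
go(r.sense(),(.4,.3,.2))
for n in("top","scene"):
  c=r.read_camera(n)
  cv2.imwrite(f"pics/{n}10.png",c["color"][:,:,::-1])
  print(n)
  for ce,(Q,w,m) in fit(c).items():
    y=np.median(Q[:,1]); D=50 if y>.11 else 42 if y>.03 else 34 if y>-.05 else 26
    a=axis(Q,D,.014); print(ce,D,a[0].round(4),a[1],a[2].round(4),"top z",np.quantile(Q[:,2],.98).round(4))
E
```

```text
clk 33.0 tcp [0.3938 0.3291 0.1739] rpy [ 3.1411e+00  2.0000e-04 -1.5676e+00] F [-0.1  0.2  0.1] w 8.0 -> cm [ 2.91 -0.61 -2.62] turn [0.   0.   0.02]
top
(np.float64(244.0), np.float64(205.2)) 50 [0.6161 0.1468] 69 0.0004 top z 0.0813
(np.float64(331.5), np.float64(201.6)) 34 [ 0.6264 -0.013 ] 42 0.0005 top z 0.0718
(np.float64(287.1), np.float64(203.6)) 42 [0.6207 0.0675] 48 0.0003 top z 0.0773
(np.float64(374.4), np.float64(201.1)) 26 [ 0.6305 -0.0922] 33 0.0004 top z 0.0677
scene
(np.float64(431.1), np.float64(237.1)) 50 [0.6155 0.1459] 229 0.0006 top z 0.0807
(np.float64(394.1), np.float64(263.9)) 42 [0.6201 0.067 ] 188 0.0006 top z 0.0761
(np.float64(354.3), np.float64(293.7)) 34 [ 0.6259 -0.0137] 134 0.0005 top z 0.0718
(np.float64(312.1), np.float64(324.7)) 26 [ 0.63   -0.0929] 100 0.0004 top z 0.0672
```

View pics/top10.png

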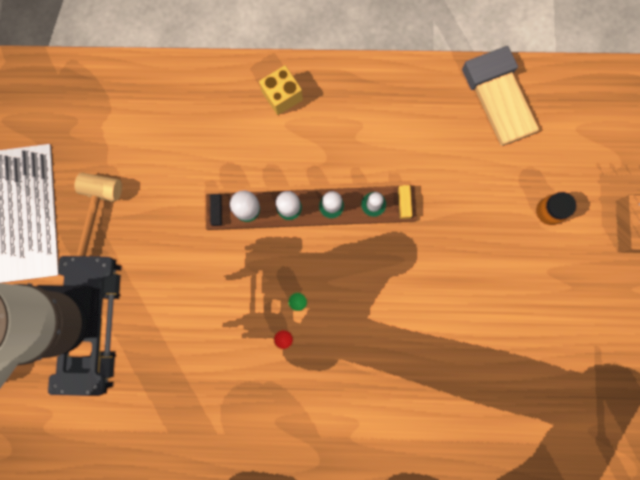

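View pics/scene10.png

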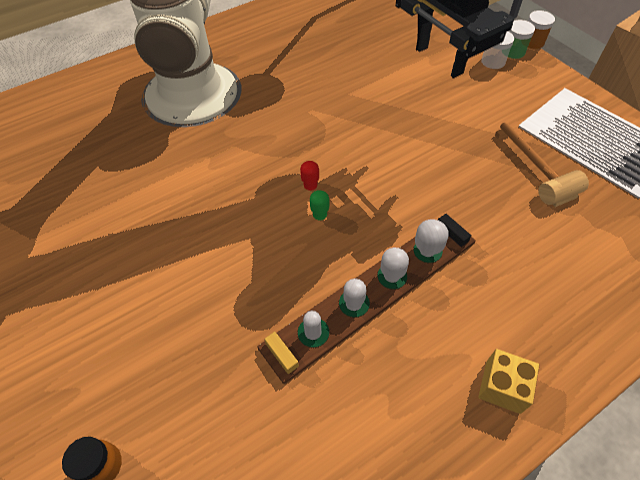

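The four punches stand centred on the pads. In the top view they are at (244,205), (287,204), (331,202) and (374,201), largest at the black end and smallest next to the brass bar. The look-alikes, block, jar and mallet sit at the same pixels as before, and the arm is clear.

```bash
python3 -c "
from bench import r
print(r.job_done())"
```

```text
the job is handed in; nothing more can be done
None
```

All four steel punches are standing upright on the pads. The 26 mm punch is on pad_4 next to the brass bar, then the 34 on pad_3, the 42 on pad_2 and the 50 on pad_1 at the black end. I handed the job in at about 33 s with the gripper well clear.

- **Centring:** in the last top and scene views, each punch axis was within about 1 mm of its pad centre. The two cameras differed by up to about 1 mm.
- **Upright:** the head tops measured 67–81 mm above the bench. That matches each punch standing on the 14 mm pad top, within about 1.5 mm.
- **Left alone:** the green and red look-alikes, brass block, jar and mallet looked unmoved in the last pictures. I compared these by eye, not by measurement.
- **Forces:** the highest wrist force component read at the end of any move was about 6.4 N.

No check failed.

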